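# Unclip the keeper and hold the stencil frame at its balance point

## Robot

A 6-joint arm with a two-finger parallel gripper is mounted at the origin on the work surface. World frame = base frame: x ahead of the robot, y to its left, z up, the work surface at z = 0. Lengths are in m, angles in rad, forces in N, time in s.
With the tool pointing down it reaches from about 0.375 to 0.925 m from the base axis. Payload 5.7 kg.
Tool frame: the origin (TCP) lies between the finger pads; the fingertips stand 25 mm ahead of it and the grasp point (between the pads) lies 6 mm ahead of it; z points along the fingers, y is the line along which they close (so a half turn about z gives the same grasp; the last joint's range is limited). The gripper opens to 85 mm and grips with 20 to 120 N. Pads are 22 mm wide; open, the fingers measure 114 mm over their backs; the gripper's body (76 mm by 85 mm) begins 54 mm behind the grasp point. The pads swing forward as they close: fully open they stand 13 mm farther back than shut.
Start: joints at [1.072, 0.359, 1.51, -0, 1.272, -0.115], TCP at [0.225, 0.556, 0.256] pointing down, gripper open.
Joint ranges: [-2.97, 2.97], [-1.01, 2.36], [0.21, 2.38], [-0.96, 4.11], [0.2, 2.71], [-2.98, 2.98]. Speed limits (rad/s): [2.39, 2.39, 3.14, 3.14, 3.14, 3.14].

## Interface

Orientations are given as [roll, pitch, yaw] about the fixed x, y, z axes, in that order (R = Rz(yaw) Ry(pitch) Rx(roll)).
In Python, from bench import observe, read_camera, calibration, sign_off gives the robot as it stands.
- The arm moves only by the tool move_arm, never from a script. Its arguments are lists of equal length, an entry for each row: "offset": the shift along the tool's x, y, z scaled (see below), a list of three; "roll": the turn about the tool's z scaled (see below). In form: {"offset": [[dx, dy, dz], ...], "roll": [roll, ...]}. A call has 1 to 12 rows; each row shifts and turns the commanded pose from where the row before left it, along the tool's axes as they then stand; what a row does not reach is not made up. The controller multiplies each number of a shift by 0.03 m and each number of a turn by 0.12 rad. A row lasts 1/8 s, in which the tool goes at most 62.5 mm and 10.7 degrees, less where a joint would pass 70% of its speed; a pose out of reach is approached as far as the arm can. A call with a number of a shift or a turn outside -1 to 1 is refused whole. A call with a gripper value outside its range is refused whole. "fingers" is the opening, from -1 (shut) to 1 (fully open), set as the call begins (left out, the last holds). The fingers move at their own pace and stop on an object; "newtons" is the grip in N (left out, the last holds). Time passes only in rows, so rows that do not move let the fingers close. It gives the time, the measured TCP pose, the force, the opening and the grip force at its end, in the units of the state.
- observe(): the state, without advancing time (a new reading comes with each control period).
- read_camera(name): name is "scene" or "top"; returns (picture, depth): 480x640x3 uint8, blue, green, red; 480x640 float32, m along the optical axis (not along the pixel's ray), 0 where there is no reading.
- calibration(name): a dict with "fx", "fy", "cx", "cy" (pixels), "dist_coeffs" ([k1, k2, p1, p2, k3] as OpenCV has them; the pictures are not rectified), "view" (4x4, takes a point from world to camera coordinates). Camera axes: x right, y down, z forward; pixel columns grow to the right and rows downward; lengths in m; the calibration is good to about 2 mm. A picture is of the moment at which its call begins. calibration takes no time and is no camera call.
- sign_off(): hands the job in; it is judged then, once.
The state is a dict: "time": time; "joint_positions": joint angles; "qvel": joint speeds; "joint_efforts": joint torques, N m; "eef_pos": TCP position; "ee_rot": TCP orientation; "contact_force": force on the tool from outside, world axes, zero at the start; "wrist_torque": the same for the moment, N m; "opening": finger opening in m; "finger_force": force on a finger pad.
Only numpy, scipy, OpenCV 4.12 (cv2) and the standard library are available. Lean on these libraries where they do the work, as an engineer would, in place of code of your own. Each camera call takes 0.05 s, during which the arm holds its last target. There are 200 camera calls.

## Task

The underside of the solder-paste stencil has to be wiped: pull the grey keeper straight up off its sprung rail on the printing station and stand it upright on the cork mat. Then take the stencil frame by its handle bar, swing it up without dropping or flinging it and without letting it go over the top, and finish while still holding the bar pinched in the gripper, with the frame standing upright at its balance point, steady, where it would fall neither way. Leave the bowl, tape roll and jar where they are.

Things in the scene. Friction and masses are not known exactly. Their poses are not given: they have to be found in the camera images.
- station: Fixed stencil printing station; place and yaw vary. Grey foot plate 190 x 270 x 20 mm, aluminium bed on it (top at 40 mm). Origin on the table, z up, x from handle end to hinge end; hinge line parallel to y at x = +100, z = 50 mm; keeper's rail along x at y = +118 mm. All of it is below 100 mm while the frame is shut. Under the handle bar is bare table.
- stencil: Swing frame, about 0.5 kg, 160 mm wide, 12 mm thick, aluminium with steel stencil sheet. Origin mid-width on the hinge line; it extends along its -x, y along the hinge. Sheet and cross member end 135 mm from the hinge; two side arms (136 mm apart inside) go on to the handle bar. Balanced about its own plane, hinge free: let go off upright, it falls shut or over to a stop at 2.5 rad.
- stencil_swing (a joint): Angle of the swing frame, rad: 0 = shut, lying level towards the handle end (it starts there, resting on its stop); grows as the bar swings up and over towards the hinge end; 1.571 = standing upright, the balance point.
- stencil_bar (a point): Middle of the handle bar: round steel, 12 mm thick, parallel to the hinge, 205 mm from it; 50 mm above the table shut, 255 mm upright. The window between bar and cross member is 64 mm clear: one finger goes down through it (pre-open to about 50 mm). The bar can turn between the pads, so the gripper may point down all the way.
- keeper: Grey plastic clip on the rail, about 120 g: inverted U 40 (x) x 30 (y) x 32 mm high; on top a grip fin 34 (x) x 14 (y) mm, 32 to 72 mm above the underside; a tongue 32 to 38 mm up reaches 47 mm to -y over the frame's side arm and locks it. Origin: centre of underside, z up, 26 mm above the table when clipped; axes parallel to the station's. Stands on its underside.
- rail_top (a point): Middle of the top edge of the keeper's steel rail on the station: 110 mm long (along the station's x), 15 mm thick, top 52 mm above the table. The keeper sits within 25 mm of this point along the rail. Sprung strips in the rail hold the keeper: it needs about 8 N straight up and is free after 20 mm.
- cork_mat: Round cork mat, 150 mm across, 5 mm thick, fixed on the table to the left or right of the station (the steel bowl is on the other side). Origin: centre of its underside on the table.
- bowl: Bystander: small steel bowl, 130 mm across, 45 mm high. Origin: centre of its underside.
- tape_roll: Bystander: roll of tape lying flat, 90 mm across, 24 mm high. Origin: centre of its underside.
- flux_jar: Bystander: white jar, 50 mm across, 60 mm high. Origin: centre of its underside.
Not all that is in view belongs to the job. What is shaped like the keeper but green or turquoise is not meant.

How it is judged:
On the way, in this order (a step that is already met when the one before it is completed fails the run):
1. the keeper is pulled up clear of its rail in the gripper (z of keeper in the frame of station above 0.06 m and contact force between the fingers and keeper above 1 N), for 0.1 s.
2. the keeper stands upright on the cork mat, let go (horizontal distance between keeper and cork_mat below 0.06 m and height (world z) of keeper below 0.012 m and angle between keeper's own z axis and vertical below 0.15 rad and contact force between the fingers and keeper below 0.05 N), for 0.2 s.
At the end, for the whole second after the job is handed in: The stencil frame stands within 0.08 rad of upright (1.571 rad), still to 0.1 rad/s, pinched by the gripper's fingers (more than 4 N), and the keeper stands alone, upright within 0.15 rad and at rest, on the cork mat, its centre within 60 mm of the mat's (all of step 2 and value of joint stencil_swing between 1.491 and 1.651 rad and velocity of joint stencil_swing between -0.1 and 0.1 rad/s and contact force between the fingers and stencil above 4 N and contact force between stencil and keeper below 0.05 N and linear speed of keeper below 0.02 m/s); the arm keeps its last pose, push and grip.
It fails at once if the frame is forced up with the keeper still on its rail (value of joint stencil_swing above 0.2 rad and distance between keeper and rail_top below 0.05 m).
It fails at once if the frame goes over the top, more than 0.35 rad past the balance point (value of joint stencil_swing above 1.92 rad).
It fails at once if the frame falls or is flung, faster than 3 rad/s (velocity of joint stencil_swing above 3 rad/s or velocity of joint stencil_swing below -3 rad/s).
It fails at once if the bowl, tape roll or jar is moved by more than 30 mm (distance of any of bowl, tape_roll, flux_jar from where it was at the start of the episode above 0.03 m).
It also fails if it takes over 61 s, if anything falls off the work surface, if the arm or the gripper's body presses on something with over 40 N, if the wrist force passes 120 N, or if a joint passes its speed limit or range.

## Working session

There is one attempt and no reset: what is moved stays moved. The work goes in short steps, Python scripts to look and compute and a tool call to move; the robot and the scene stay as the last step left them, time stands still between calls to the robot, and variables do not carry over. Pictures are saved under pics/ and viewed, at most 10 in all, crops included, and the job is handed in when it is done.

Besides the shell and the picture viewer there is one more tool, called after "Call:" as a command line: name --pt "numbers of a row" for each row, then --argument value for the rest. move_arm: Moves the arm, as the interface text tells. Its arguments: {"type":"object","properties":{"offset":{"type":"array","items":{"type":"array","items":{"type":"number","minimum":-1,"maximum":1}}},"roll":{"type":"array","items":{"type":"number","minimum":-1,"maximum":1}},"fingers":{"type":"number"},"newtons":{"type":"number"}},"required":["offset","roll"]}

```bash
mkdir -p pics; ls
cat > h.py <<'E'
import numpy as np, cv2
from bench import observe, read_camera, calibration, sign_off
def cloud(name):
    img,d=read_camera(name); c=calibration(name)
    K=np.array([[c['fx'],0,c['cx']],[0,c['fy'],c['cy']],[0,0,1.]])
    v,u=np.mgrid[0:480,0:640]
    n=cv2.undistortPoints(np.stack([u,v],-1).reshape(-1,1,2).astype(float),K,np.array(c['dist_coeffs'])).reshape(480,640,2)
    P=np.concatenate([n*d[...,None],d[...,None],np.ones((480,640,1))],-1)
    W=(P@np.linalg.inv(np.array(c['view'])).T)[...,:3]
    W[d==0]=np.nan
    return img,W
E
python3 - <<'E'
from h import *
print(observe())
for n in('top','scene'):
    img,W=cloud(n); cv2.imwrite(f'pics/{n}0.png',img); np.savez(f'{n}0.npz',img=img,W=W)
    print(n,np.linalg.inv(np.array(calibration(n)['view']))[:3,3])
E
```

```text
pics
{'time': 0.0, 'joint_positions': array([ 1.07190579e+00,  3.59542410e-01,  1.51142982e+00,  4.24266177e-06,
        1.27249793e+00, -1.15089031e-01]), 'qvel': array([3.33648408e-04, 1.30206956e-03, 1.99624585e-04, 5.46633227e-05,
       2.84375007e-03, 1.75719587e-03]), 'joint_efforts': array([ 1.52653731e-03, -5.27631533e+01, -2.78618002e+01, -1.77954066e-04,
        1.34011623e-02, -8.59057508e-06]), 'eef_pos': array([0.22436458, 0.55579096, 0.25543226]), 'ee_rot': array([-3.13972803e+00, -2.19629945e-04,  2.75778969e+00]), 'contact_force': array([-0.1081178 ,  0.52892337, -1.08322915]), 'wrist_torque': array([ 0.03289348,  0.00778048, -0.03824951]), 'finger_force': 0.0, 'opening': 0.08528575470868972}
top [ 0.32208218 -0.01164586  1.07894539]
scene [ 0.88507759 -0.56679794  1.11964064]
```

View pics/top0.png

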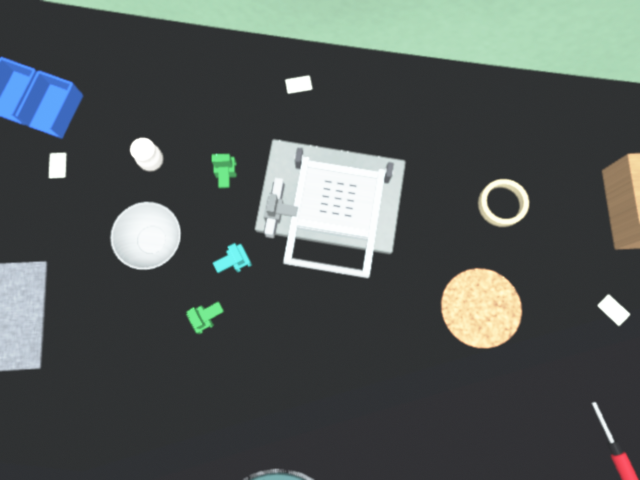

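View pics/scene0.png

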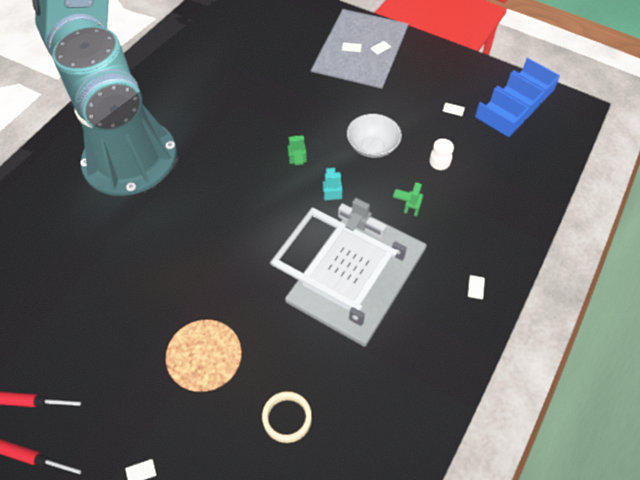

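The top view shows the grey keeper at (278,208), the bar from (287,265) to (368,275), the mat at (481,308), the hinge lugs at (299,157) and (389,172), the jar at (146,153) and the bowl at (146,236). The green and turquoise clips at (224,168), (232,258) and (204,318) are decoys.

Run:
```python
from h import *
for n,pts in {'top':dict(barL=(290,265),barM=(328,270),barR=(366,275),fin=(272,206),tongue=(290,211),railA=(279,183),railB=(270,232),hL=(299,157),hR=(389,172),mat=(481,308)),'scene':dict(barA=(313,211),barM=(294,237),barB=(273,263),fin=(359,207),mat=(204,355))}.items():
    W=np.load(n+'0.npz')['W']
    for k,(u,v) in pts.items():
        print(n,k,np.round(np.nanmedian(W[v-1:v+2,u-1:u+2].reshape(-1,3),0),3))
    img=np.load(n+'0.npz')['img']
    hsv=cv2.cvtColor(img,cv2.COLOR_BGR2HSV)
    m=(hsv[...,0]>5)&(hsv[...,0]<25)&(hsv[...,1]>60)&(np.abs(W[...,2]-.005)<.01)
    nn,l,s,c=cv2.connectedComponentsWithStats(m.astype(np.uint8)); i=1+np.argmax(s[1:,4]); p=W[l==i]; print('mat',p.mean(0),(p.min(0)+p.max(0))/2,np.ptp(p,0))
W=np.concatenate([np.load(n+'0.npz')['W'][(slice(130,285),slice(245,415)) if n=='top' else (slice(190,350),slice(265,430))].reshape(-1,3) for n in('top','scene')])
# foot plate top (z 20mm) rectangle
for n,sl in (('top',(slice(130,285),slice(245,415))),('scene',(slice(190,350),slice(265,430)))):
    Q=np.load(n+'0.npz')['W'][sl].reshape(-1,3)
    p=Q[(Q[:,2]>.014)&(Q[:,2]<.026)]
    r=cv2.minAreaRect((p[:,:2]*1000).astype(np.float32)); print(n,'plate',r)
    p=Q[(Q[:,2]>.068)]; print('above68',len(p),cv2.minAreaRect((p[:,:2]*1000).astype(np.float32)),p[:,2].max())
    p=Q[(Q[:,2]>.09)]; print('fin',len(p),p.mean(0) if len(p) else 0,cv2.minAreaRect((p[:,:2]*1000).astype(np.float32)) if len(p) else 0)
```

```text
top barL [0.488 0.054 0.002]
top barM [ 0.483 -0.02   0.052]
top barR [ 0.484 -0.09   0.057]
top fin [0.577 0.098 0.097]
top tongue [0.581 0.067 0.063]
top railA [0.636 0.098 0.051]
top railB [0.538 0.099 0.053]
top hL [0.69  0.067 0.065]
top hR [ 0.685 -0.107  0.067]
top mat [ 0.463 -0.319  0.006]
mat [ 0.46385255 -0.31810965  0.00531341] [ 0.46507015 -0.31937477  0.0041406 ] [0.15408455 0.15506122 0.01640147]
scene barA [0.493 0.059 0.055]
scene barM [ 0.492 -0.018  0.054]
scene barB [ 0.489 -0.094  0.055]
scene fin [0.585 0.095 0.091]
scene mat [ 0.469 -0.317  0.007]
mat [ 0.46668016 -0.3186269   0.0051856 ] [ 0.46329253 -0.31616988  0.00430437] [0.1559508  0.1555858  0.01851819]
top plate ((604.5509033203125, -2.890380859375), (271.9267883300781, 259.3121032714844), 89.18667602539062)
above68 212 ((665.4296264648438, 19.534225463867188), (110.38349151611328, 254.72705078125), 32.327030181884766) 0.10324791841627212
fin 152 [0.58238884 0.10092894 0.09731684] ((583.062744140625, 101.1332778930664), (14.43813705444336, 33.857933044433594), 88.74087524414062)
scene plate ((631.66748046875, 28.736907958984375), (246.47079467773438, 372.4237976074219), 13.596742630004883)
above68 280 ((648.3496704101562, 42.430633544921875), (127.62321472167969, 323.049072265625), 14.941141128540039) 0.10341450163397203
fin 121 [0.58599957 0.09960009 0.09726299] ((585.9989013671875, 100.54173278808594), (15.38329792022705, 33.76251220703125), 88.63531494140625)
```

Call:
move_arm --pt "0 0 0" --pt "0 0 0" --pt "0 0 0" --pt "-0.77 -0.93 0" --pt "-0.77 -0.93 0" --pt "-0.77 -0.93 0" --pt "-0.77 -0.93 0" --pt "-0.77 -0.93 0" --pt "-0.77 -0.93 0" --pt "-0.77 -0.93 0" --pt "-0.77 -0.93 0" --pt "-0.77 -0.93 0" --roll '[-1,-1,-1,0,0,0,0,0,0,0,0,0]' --fingers 1

```text
time: 1.6
eef_pos: [0.4269, 0.2992, 0.256]
ee_rot: [-3.141, -0.001, 3.118]
contact_force: [-0.3, 0.1, -0.4]
opening: 0.0854
finger_force: 0.0
```

Run:
```python
from h import *
Q=np.load('top0.npz')['W']; 
for u in (320,328,336):
    print([tuple(np.round(Q[v,u]*1000).astype(int)) for v in range(215,282,4)])
S=np.load('scene0.npz')['W'].reshape(-1,3)
T=Q.reshape(-1,3)
def fit(P,n):
    m=np.median(P,0); q=P[:,:2]-m[:2]; w=np.linalg.svd(q-q.mean(0))[2][0]; print(n,len(P),P.mean(0).round(4),'yaw of y-dir',np.arctan2(-w[0],w[1])if w[1]>0 else np.arctan2(w[0],-w[1]), P[:,1].min(),P[:,1].max())
for n,C in(('top',T),('scene',S)):
    fit(C[(C[:,0]>.47)&(C[:,0]<.51)&(abs(C[:,1]+.018)<.06)&(C[:,2]>.047)&(C[:,2]<.062)],n+' bar')
    p=C[(abs(C[:,2]-.067)<.006)&(C[:,0]>.66)&(C[:,0]<.72)&(abs(C[:,1])<.15)]
    for s in(1,-1):
        q=p[(p[:,1]+.02)*s>.04]; print(n,'lug',q.mean(0).round(4),len(q))
```

```text
[(np.int64(586), np.int64(10), np.int64(49)), (np.int64(577), np.int64(9), np.int64(53)), (np.int64(569), np.int64(8), np.int64(56)), (np.int64(561), np.int64(7), np.int64(55)), (np.int64(558), np.int64(6), np.int64(37)), (np.int64(554), np.int64(5), np.int64(18)), (np.int64(545), np.int64(4), np.int64(23)), (np.int64(542), np.int64(3), np.int64(-1)), (np.int64(535), np.int64(2), np.int64(-2)), (np.int64(526), np.int64(1), np.int64(1)), (np.int64(518), np.int64(-1), np.int64(3)), (np.int64(510), np.int64(-2), np.int64(2)), (np.int64(503), np.int64(-3), np.int64(-2)), (np.int64(486), np.int64(-4), np.int64(54)), (np.int64(487), np.int64(-5), np.int64(2)), (np.int64(479), np.int64(-6), np.int64(0)), (np.int64(471), np.int64(-8), np.int64(1))]
[(np.int64(589), np.int64(-5), np.int64(48)), (np.int64(580), np.int64(-6), np.int64(53)), (np.int64(573), np.int64(-7), np.int64(50)), (np.int64(564), np.int64(-8), np.int64(56)), (np.int64(558), np.int64(-9), np.int64(47)), (np.int64(556), np.int64(-10), np.int64(22)), (np.int64(549), np.int64(-11), np.int64(19)), (np.int64(543), np.int64(-13), 
[... 879 characters left out ...]
-2)), (np.int64(523), np.int64(-32), np.int64(1)), (np.int64(516), np.int64(-33), np.int64(-3)), (np.int64(507), np.int64(-34), np.int64(1)), (np.int64(491), np.int64(-34), np.int64(52)), (np.int64(483), np.int64(-35), np.int64(58)), (np.int64(485), np.int64(-37), np.int64(-3)), (np.int64(476), np.int64(-38), np.int64(-1))]
top bar 412 [ 0.487  -0.0182  0.0548] yaw of y-dir -0.01773914412339489 -0.07799733507926637 0.041745819325916866
top lug [0.6928 0.0687 0.0645] 85
top lug [ 0.6909 -0.1062  0.0647] 97
scene bar 286 [ 0.4907 -0.0184  0.0547] yaw of y-dir -0.01579975060749118 -0.07720004293175409 0.04190284173152892
scene lug [0.6948 0.0685 0.0645] 68
scene lug [ 0.6934 -0.1078  0.0649] 87
```

Call:
move_arm --pt "-0.77 -0.93 0" --pt "-0.77 -0.93 0" --pt "-0.77 -0.93 0" --pt "-0.77 -0.93 0" --pt "-0.77 -0.93 0" --pt "-0.77 -0.93 0" --pt "-0.77 -0.93 0" --pt "0 0 0.8" --pt "0 0 0.8" --pt "0 0 0.8" --pt "0 0 0.4" --pt "0 0 0" --roll '[0,0,0,0,0,0,0,0,0,0,0,0]'

```text
time: 3.1
eef_pos: [0.5828, 0.1013, 0.1714]
ee_rot: [-3.141, -0.002, 3.118]
contact_force: [1.0, 0.1, 0.4]
opening: 0.0854
finger_force: 0.0
```

Run:
```python
from h import *
print(observe()['eef_pos'])
img,W=cloud('scene'); 
cv2.imwrite('pics/s1.png',cv2.resize(img[100:320,250:500],None,fx=2.5,fy=2.5))
```

```text
[0.58283235 0.10125195 0.1714308 ]
```

View pics/s1.png

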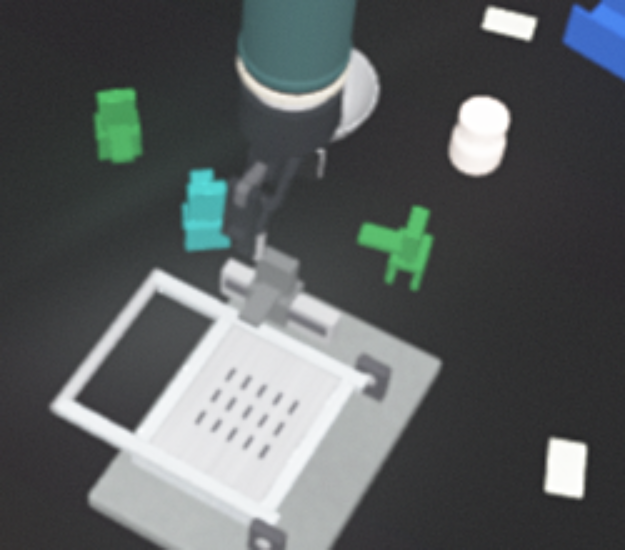

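The crop shows the open fingers above the keeper at (275,280), with the decoys clear to the sides. Next I lower onto the fin and grip it.

Call:
move_arm --pt "-0.04 -0.03 0.6" --pt "0 0 0.6" --pt "0 0 0.6" --pt "0 0 0.5" --pt "0 0 0.28" --pt "0 0 0" --roll '[0.05,0,0,0,0,0]'

```text
time: 3.9
eef_pos: [0.5844, 0.1003, 0.0943]
ee_rot: [-3.141, -0.001, 3.112]
contact_force: [-0.6, -0.7, 0.4]
opening: 0.0852
finger_force: 0.0
```

Call:
move_arm --pt "0 0 0" --pt "0 0 0" --pt "0 0 0" --pt "0 0 0" --pt "0 0 0" --pt "0 0 0" --roll '[0,0,0,0,0,0]' --fingers -1 --newtons 60

```text
time: 4.65
eef_pos: [0.5849, 0.1008, 0.0951]
ee_rot: [3.141, 0.0, 3.112]
contact_force: [-0.6, 4.0, 2.0]
opening: 0.0131
finger_force: 61.0
```

Call:
move_arm --pt "0 0 -0.2" --pt "0 0 -0.3" --pt "0 0 -0.3" --pt "0 0 -0.4" --pt "0 0 -0.5" --pt "0 0 -0.7" --pt "0 0 -0.7" --pt "0 0 -0.7" --pt "0 0 -0.5" --pt "0 0 0" --roll '[0,0,0,0,0,0,0,0,0,0]'

```text
time: 5.9
eef_pos: [0.5856, 0.1002, 0.2256]
ee_rot: [-3.142, 0.003, 3.112]
contact_force: [-0.4, -0.3, -2.2]
opening: 0.013
finger_force: 60.7
```

Run:
```python
from h import *
img,W=cloud('scene'); 
cv2.imwrite('pics/s2.png',cv2.resize(img[100:320,250:500],None,fx=2.5,fy=2.5))
```

```text
(no output)
```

View pics/s2.png

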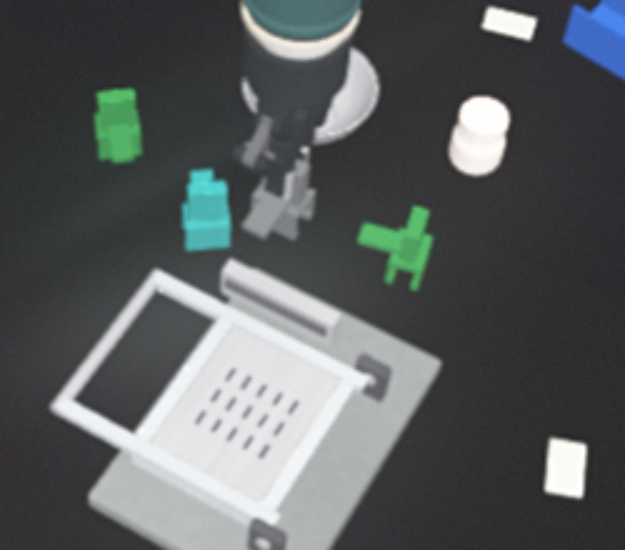

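The rail is empty and the keeper hangs upright in the fingers at (280,205) in the crop. Next it goes to the mat.

Call:
move_arm --pt "0.1 -0.45 0" --pt "0.23 -0.9 0" --pt "0.23 -0.9 0" --pt "0.23 -0.9 0" --pt "0.23 -0.9 0" --pt "0.23 -0.9 0" --pt "0.23 -0.9 0" --pt "0.23 -0.9 0" --pt "0.23 -0.9 0" --pt "0.23 -0.9 0" --pt "0.23 -0.9 0" --pt "0.23 -0.9 0" --roll '[0,0,0,0,0,0,0,0,0,0,0,0]'

```text
time: 7.45
eef_pos: [0.495, -0.2088, 0.2229]
ee_rot: [3.141, -0.002, 3.111]
contact_force: [0.2, 0.1, -1.7]
opening: 0.0132
finger_force: 60.7
```

Call:
move_arm --pt "0.23 -0.9 0" --pt "0.23 -0.9 0" --pt "0.23 -0.9 0" --pt "0.23 -0.9 0" --pt "0.05 -0.1 0.3" --pt "0 0 0.7" --pt "0 0 0.8" --pt "0 0 0.8" --pt "0 0 0.8" --pt "0 0 0.7" --pt "0 0 0.4" --pt "0 0 0" --roll '[0,0,0,0,0,0,0,0,0,0,0,0]'

```text
time: 8.95
eef_pos: [0.4633, -0.3168, 0.0878]
ee_rot: [3.14, -0.002, 3.112]
contact_force: [0.1, 0.2, -1.7]
opening: 0.0132
finger_force: 60.6
```

Call:
move_arm --pt "0 0 0.2" --pt "0 0 0.13" --pt "0 0 0.06" --pt "0 0 0" --roll '[0,0,0,0]'

```text
time: 9.45
eef_pos: [0.4642, -0.3178, 0.0773]
ee_rot: [-3.141, 0.0, 3.112]
contact_force: [0.9, -0.5, -2.0]
opening: 0.0129
finger_force: 60.6
```

Call:
move_arm --pt "0 0 0.06" --pt "0 0 0.04" --pt "0 0 0" --roll '[0,0,0]'

```text
time: 9.82
eef_pos: [0.4642, -0.3178, 0.0742]
ee_rot: [-3.141, -0.0, 3.112]
contact_force: [0.4, -0.2, -1.8]
opening: 0.0126
finger_force: 60.6
```

Call:
move_arm --pt "0 0 0.05" --pt "0 0 0.04" --pt "0 0 0" --roll '[0,0,0]'

```text
time: 10.2
eef_pos: [0.4643, -0.3178, 0.074]
ee_rot: [-3.141, 0.001, 3.112]
contact_force: [-4.6, 4.2, 23.0]
opening: 0.013
finger_force: 64.3
```

Call:
move_arm --pt "0 0 -0.07" --pt "0 0 0" --roll '[0,0]'

```text
time: 10.45
eef_pos: [0.4644, -0.318, 0.0741]
ee_rot: [-3.141, 0.001, 3.112]
contact_force: [-1.1, 1.3, 7.3]
opening: 0.0135
finger_force: 62.0
```

Call:
move_arm --pt "0 0 0" --pt "0 0 0" --pt "0 0 0" --pt "0 0 0" --pt "0 0 -0.3" --pt "0 0 -0.6" --pt "0 0 -0.9" --pt "0 0 -0.9" --pt "0 0 -0.9" --pt "0 0 -0.9" --pt "0 0 -0.6" --pt "0 0 0" --roll '[0,0,0,0,0,0,0,0,0,0,0,0]' --fingers 1

```text
time: 11.95
eef_pos: [0.4651, -0.3185, 0.2286]
ee_rot: [-3.139, 0.003, 3.112]
contact_force: [0.7, -0.3, 0.2]
opening: 0.0851
finger_force: 0.0
```

Run:
```python
from h import *
img,W=cloud('scene'); 
cv2.imwrite('pics/s3.png',cv2.resize(img[200:440,100:400],None,fx=2.5,fy=2.5))
p=W.reshape(-1,3); q=p[(abs(p[:,0]-.464)<.04)&(abs(p[:,1]+.318)<.04)&(p[:,2]>.06)&(p[:,2]<.1)]
print(len(q),q.mean(0),q[:,2].max()); print(observe()['joint_positions'])
```

```text
178 [ 0.46680711 -0.32012858  0.0745033 ] 0.08290493147199562
[-7.22970606e-01  3.33148356e-01  1.62850583e+00 -1.23907863e-04
  1.17817147e+00 -2.26395880e+00]
```

View pics/s3.png

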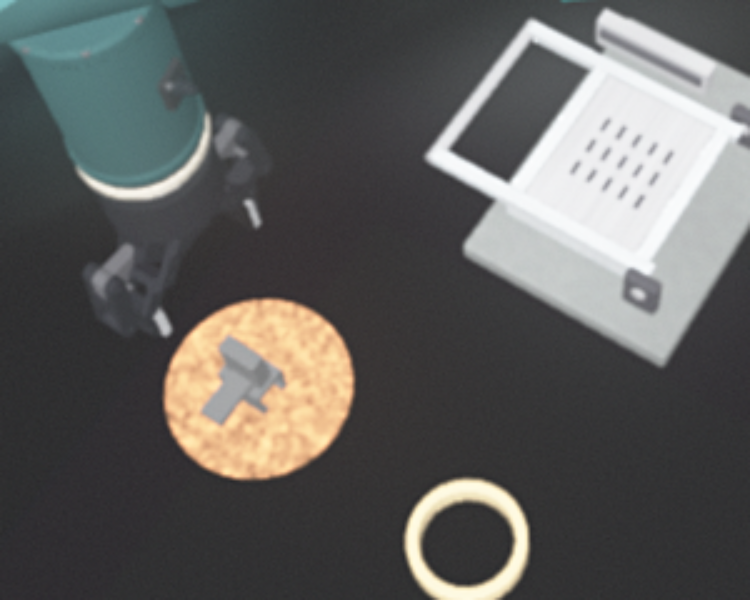

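The keeper stands upright on the mat at (240,375) in the crop, its fin top at z≈0.08, and the frame is unlocked. Next I turn the gripper 90°.

Call:
move_arm --pt "0 0 0" --pt "0 0 0" --pt "0 0 0" --pt "0 0 0" --pt "0 0 0" --pt "0 0 0" --pt "0 0 0" --pt "0 0 0" --pt "0 0 0" --pt "0 0 0" --pt "0 0 0" --pt "0 0 0" --roll '[1,1,1,1,1,1,1,1,1,1,1,1]'

```text
time: 13.5
eef_pos: [0.4635, -0.3172, 0.2253]
ee_rot: [-3.14, -0.002, 1.668]
contact_force: [0.4, 0.4, 0.9]
opening: 0.0852
finger_force: 0.0
```

Call:
move_arm --pt "0 0 0" --pt "0 0 0" --roll '[0.97,0]' --fingers 0.2

```text
time: 13.75
eef_pos: [0.4636, -0.3173, 0.2255]
ee_rot: [-3.14, -0.001, 1.556]
contact_force: [1.2, -0.2, -0.6]
opening: 0.0524
finger_force: 0.0
```

Call:
move_arm --pt "0.9 0.06 0" --pt "0.9 0.06 0" --pt "0.9 0.06 0" --pt "0.9 0.06 0" --pt "0.9 0.06 0" --pt "0.9 0.06 0" --pt "0.9 0.06 0" --pt "0.9 0.06 0" --pt "0.9 0.06 0.2" --pt "0.9 0.06 0.5" --pt "0.9 0.06 0.9" --pt "0.12 0.04 0.9" --roll '[0,0,0,0,0,0,0,0,0,0,0,0]'

```text
time: 15.25
eef_pos: [0.4894, -0.0159, 0.1506]
ee_rot: [-3.141, -0.0, 1.56]
contact_force: [-0.2, -0.3, 0.6]
opening: 0.0514
finger_force: 0.0
```

Call:
move_arm --pt "0 0 0.5" --pt "0 0 0" --pt "0 0 0" --roll '[0,0,0]'

```text
time: 15.62
eef_pos: [0.4904, -0.018, 0.1372]
ee_rot: [3.141, 0.0, 1.555]
contact_force: [-0.1, -0.0, 0.5]
opening: 0.0509
finger_force: 0.0
```

Run:
```python
from h import *
img,W=cloud('scene'); 
cv2.imwrite('pics/s4.png',cv2.resize(img[120:320,220:440],None,fx=2.7,fy=2.7))
```

```text
(no output)
```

View pics/s4.png

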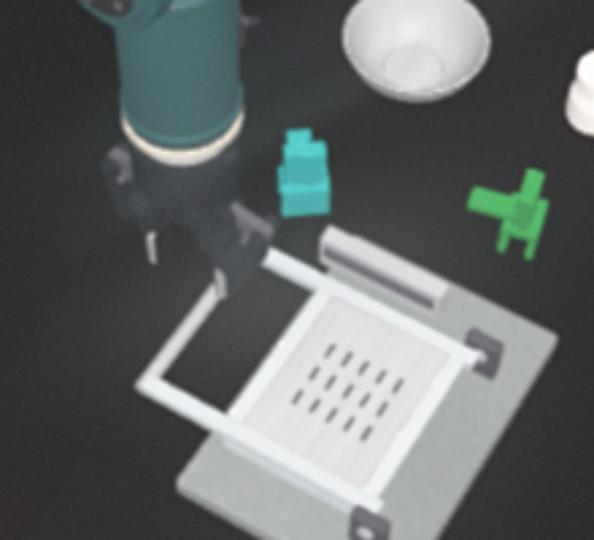

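The fingers hang over the bar at (150,245) and (222,285) in the crop, one on each side of it. Next I lower them.

Call:
move_arm --pt "0 -0.04 0.6" --pt "0 0 0.7" --pt "0 0 0.7" --pt "0 0 0.5" --pt "0 0 0.14" --pt "0 0 0" --roll '[0,0,0,0,0,0]'

```text
time: 16.42
eef_pos: [0.4889, -0.0176, 0.0576]
ee_rot: [3.141, 0.0, 1.555]
contact_force: [0.0, 0.2, 0.0]
opening: 0.0508
finger_force: 0.0
```

Call:
move_arm --pt "0 0 0" --pt "0 0 0" --pt "0 0 0" --pt "0 0 0" --pt "0 0 0" --roll '[0,0,0,0,0]' --fingers -1 --newtons 30

```text
time: 17.05
eef_pos: [0.4887, -0.0176, 0.0579]
ee_rot: [3.141, 0.0, 1.555]
contact_force: [-2.1, -0.9, 5.7]
opening: 0.0107
finger_force: 29.3
```

Call:
move_arm --pt "0 0.015 -0.447" --pt "0 0.044 -0.445" --pt "0 0.073 -0.441" --pt "0 0.101 -0.436" --pt "0 0.13 -0.428" --pt "0 0.158 -0.418" --pt "0 0 0" --roll '[0,0,0,0,0,0,0]' --newtons 40

```text
time: 17.92
eef_pos: [0.5036, -0.0178, 0.1368]
ee_rot: [-3.14, 0.0, 1.556]
contact_force: [-4.0, -2.3, -1.2]
opening: 0.0105
finger_force: 39.2
```

Call:
move_arm --pt "0 0.185 -0.407" --pt "0 0.211 -0.394" --pt "0 0.236 -0.38" --pt "0 0.26 -0.363" --pt "0 0.284 -0.346" --pt "0 0.306 -0.326" --pt "0 0 0" --roll '[0,0,0,0,0,0,0]'

```text
time: 18.8
eef_pos: [0.5458, -0.0185, 0.2039]
ee_rot: [-3.135, 0.001, 1.556]
contact_force: [-13.8, -3.2, 8.9]
opening: 0.0104
finger_force: 39.3
```

Call:
move_arm --pt "0 0.326 -0.306" --pt "0 0.346 -0.284" --pt "0 0.363 -0.26" --pt "0 0.38 -0.236" --pt "0 0.394 -0.211" --pt "0 0.407 -0.185" --pt "0 0 0" --roll '[0,0,0,0,0,0,0]'

```text
time: 19.68
eef_pos: [0.6166, -0.0197, 0.2511]
ee_rot: [3.138, 0.001, 1.555]
contact_force: [-8.5, -1.6, 17.0]
opening: 0.0103
finger_force: 41.9
```

Call:
move_arm --pt "0 -0.03 -0.09" --pt "0 0 0" --roll '[0,0]'

```text
time: 19.92
eef_pos: [0.6145, -0.0197, 0.2504]
ee_rot: [3.141, 0.001, 1.555]
contact_force: [-3.7, -2.9, 4.0]
opening: 0.0103
finger_force: 40.7
```

Call:
move_arm --pt "0 0.418 -0.158" --pt "0 0.428 -0.13" --pt "0 0.436 -0.101" --pt "0 0 0" --roll '[0,0,0,0]'

```text
time: 20.42
eef_pos: [0.6546, -0.0201, 0.2624]
ee_rot: [3.139, 0.0, 1.555]
contact_force: [-3.4, -3.0, 7.4]
opening: 0.0101
finger_force: 41.7
```

Call:
move_arm --pt "0 0.44 -0.08" --pt "0 0.43 -0.05" --pt "0 0.43 -0.02" --pt "0 0 -0.03" --pt "0 0 0" --pt "0 0 0" --pt "0 0 0" --roll '[0,0,0,0,0,0,0]'

```text
time: 21.3
eef_pos: [0.6913, -0.0207, 0.2661]
ee_rot: [-3.141, 0.0, 1.555]
contact_force: [-0.2, -3.3, -2.6]
opening: 0.0104
finger_force: 40.9
```

Run:
```python
from h import *
o=observe(); print(o['eef_pos'],o['contact_force'],o['finger_force'])
img,W=cloud('scene'); cv2.imwrite('pics/s5.png',cv2.resize(img[120:360,160:460],None,fx=2.5,fy=2.5))
for n in('scene','top'):
    img,W=cloud(n); p=W.reshape(-1,3)
    # cross member / side arms: bright points above the bed, below the gripper
    b=img.reshape(-1,3).min(1)>120
    for lo,hi in((.09,.13),(.13,.17),(.17,.21),(.21,.25)):
        q=p[b&(abs(p[:,0]-.69)<.05)&(abs(p[:,1]+.019)<.1)&(p[:,2]>lo)&(p[:,2]<hi)]
        if len(q): print(n,lo,len(q),np.median(q,0).round(4))
k=p[(abs(p[:,0]-.464)<.05)&(abs(p[:,1]+.318)<.05)&(p[:,2]>.066)]; print('keeper',len(k),k.mean(0))
```

```text
[ 0.69129142 -0.02065894  0.26609592] [-0.22736596 -3.31410452 -2.5548511 ] 40.90012192726135
scene 0.09 363 [ 0.6952 -0.0238  0.1101]
scene 0.13 259 [ 0.6948 -0.0442  0.144 ]
scene 0.17 445 [ 0.6949 -0.0413  0.1849]
scene 0.21 121 [ 0.6946 -0.0969  0.2334]
keeper 185 [ 0.46359186 -0.31880636  0.07644304]
```

View pics/s5.png

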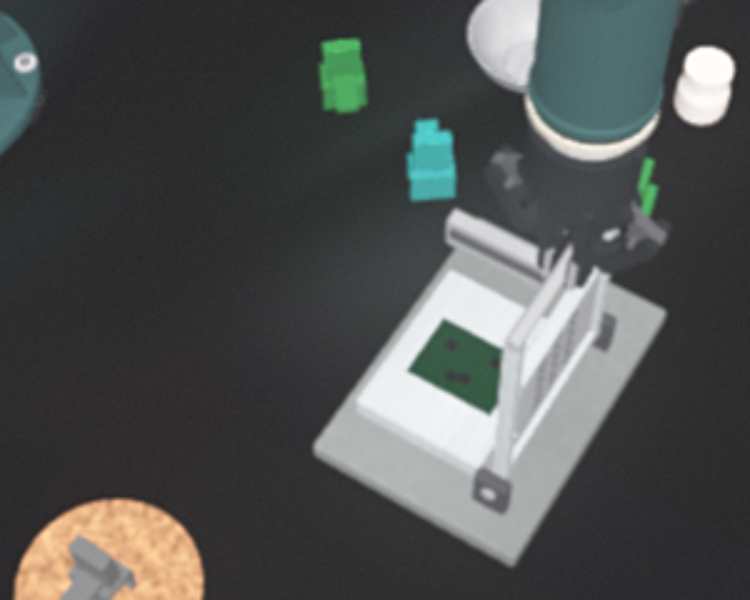

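The frame stands upright in the gripper at (545,350) in the crop. Its face keeps the same x from z=0.11 to z=0.23, so it leans only about 0.005 rad. The keeper is still standing on the mat. I let it settle, then hand in.

Call:
move_arm --pt "0 0 0" --pt "0 0 0" --pt "0 0 0" --pt "0 0 0" --roll '[0,0,0,0]'

```text
time: 21.95
eef_pos: [0.6914, -0.0207, 0.2661]
ee_rot: [-3.141, 0.0, 1.555]
contact_force: [-0.3, -3.9, -6.0]
opening: 0.0102
finger_force: 40.5
```

```bash
python3 -c "
from h import *
o=observe(); print(o['eef_pos'],o['finger_force'],abs(o['qvel']).max()); print(sign_off())"
```

```text
[ 0.69144694 -0.02066688  0.26612572] 40.54724872112274 0.0015705234589128614
the job is handed in; nothing more can be done
None
```

I handed the job in at about 22 s: the keeper stands upright on the cork mat and the gripper holds the frame by its bar with about 40 N, steady and about 0.005 rad from upright by camera; no verdict was returned.

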